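# Raise the soldering hood's sash to its mark and start the fan

## Robot

A 6-joint arm with a two-finger parallel gripper is mounted at the origin on the work surface. World frame = base frame: x ahead of the robot, y to its left, z up, the work surface at z = 0. Lengths are in m, angles in rad, forces in N, time in s.
With the tool pointing down it reaches from about 0.325 to 0.775 m from the base axis. Payload 5.5 kg.
Tool frame: the origin (TCP) lies at the very end of the fingers, on their centre line; the grasp point (between the pads) lies 19 mm behind it; z points along the fingers, y is the line along which they close (so a half turn about z gives the same grasp; the last joint's range is limited). The gripper opens to 85 mm and grips with 20 to 120 N. Pads are 22 mm wide; open, the fingers measure 114 mm over their backs; the gripper's body (76 mm by 85 mm) begins 54 mm behind the grasp point. The pads swing forward as they close: fully open they stand 13 mm farther back than shut.
Start: joints at [-1.231, 0.091, 1.231, -0, 1.82, -0.057], TCP at [0.232, -0.553, 0.231] pointing down, gripper open.
Joint ranges: [-2.87, 2.87], [-0.86, 2.18], [0.17, 2.46], [-1.51, 4.65], [0.06, 2.69], [-2.65, 2.65]. Speed limits (rad/s): [2.57, 2.57, 3.01, 3.14, 3.14, 3.14].

## Interface

Orientations are given as a 3x3 rotation matrix whose columns are the frame's x, y, z axes.
In Python, from workcell import bot gives the robot as it stands.
- The arm moves only by the shell command python3 -m pendant 'ROWS' [FORCE]. ROWS is JSON, a list of rows, each a list of 3 entries, a list of its own where there are three numbers: the shift along the world's x, y, z in m, then the turn, a rotation vector about the world's x, y, z in rad, then the finger opening in m, from 0 to 0.0854. A call has 1 to 5 rows; each row shifts and turns the commanded pose from where the row before left it; what a row does not reach is not made up. A row lasts 1/12 s, in which the tool goes at most 41.7 mm and 7.16 degrees, less where a joint would pass 70% of its speed; a pose out of reach is approached as far as the arm can. A call is refused whole if a number of a shift passes 0.0417 or a number of a turn 0.125, either way. A call with a gripper value outside its range is refused whole. The fingers move at their own pace and stop on an object; FORCE is the grip in N (left out, the last holds). Time passes only in rows, so rows that do not move let the fingers close. It gives the time, the measured TCP pose, the force, the opening and the grip force at its end, in the units of the state.
- bot.state(): the state, without advancing time (a new reading comes with each control period).
- bot.capture(name): name is "side" or "top"; returns a dict with "frame" (420x560x3 uint8, blue, green, red), "depth" (420x560 float32, m along the optical axis (not along the pixel's ray), 0 where there is no reading), "K" (3x3 intrinsics, pixels), "origin" and "orientation" of the camera in the world. Camera axes: x right, y down, z forward; pixel columns grow to the right and rows downward; lengths in m; the calibration is good to about 2 mm. A picture is of the moment at which its call begins.
- bot.close_job(): hands the job in; it is judged then, once.
The state is a dict: "t": time; "q": joint angles; "qvel": joint speeds; "tau": joint torques, N m; "eef_pos": TCP position; "tcp_rot": TCP orientation; "wrist_force": force on the tool from outside, world axes, zero at the start; "ft_torque": the same for the moment, N m; "grip_width": finger opening in m; "grip_force": force on a finger pad.
Only numpy, scipy, OpenCV 4.12 (cv2) and the standard library are available. Lean on these libraries where they do the work, as an engineer would, in place of code of your own. Each camera call takes 0.05 s, during which the arm holds its last target. There are 200 camera calls.

## Task

Open the soldering hood: with the fingers beneath the lip of its slanted sash, push the sash up until the lip is level with the pointer of the clip on the side track, without pinching the lip or pushing on the clear pane. Then press the button on the fan switch box fully down and let it go. Leave the clip and everything else on the bench where it is.

Things in the scene. Friction and masses are not known exactly. Their poses are not given: they have to be found in the camera images.
- hood: bench-top soldering hood, fixed: aluminium posts, clear panels, 360 mm wide, 300 mm deep, 389 mm tall, its front leaning back 35 degrees from a 45 mm high sill. Origin: on the bench, middle of the sill's front face; x into the hood, z up. Before and below the lip's front edge there is free space down to the bench.
- sash (a joint): how far the sash is raised along its sloping tracks, in m (0 fully down, 0.19 top stop). It slides up and away from the robot, along a line 35 degrees from vertical. It is counterweighted: it stays where it is left, and about 4 N along the slope moves it (a little more when fast). The sash, 316 mm wide and 215 mm long, is a dark steel frame around a clear pane.
- lip_nose (a point): mid-width point on the axis of the round front edge (6 mm radius) of the lip, a 7 mm thick steel strip along the sash's bottom, 316 mm wide, standing out 47 mm square to the pane (so it rises towards the robot). Moves with the sash. Axes: z up the slope, as the sash slides; y along the lip, to its left end (+y side); x square to the pane, into the hood and 35 degrees downward.
- lip_end (a point): left end of the same round front edge (158 mm from lip_nose along y), beside the mark's pointer when the sash is at the marked height. Same axes as lip_nose.
- mark (a joint): where the height mark is clamped along the left track, in m, on the same scale as the sash: the lip is exactly level with the pointer when joint sash equals joint mark. It stays fixed during the job.
- mark_tip (a point): middle of the pointer of the height mark, a brass clip clamped to the hood's left (+y) track; the pointer is a 6 mm thick bar that stands out towards the robot and turns inward to end about 5 mm beside the lip's end. Same axes as lip_nose: at the right height lip_end and mark_tip have the same z in these axes.
- pane: the clear pane of the sash, 5 mm thick, 280 by 179 mm. Not to be pushed on. Origin: middle of the sash's bottom edge, in the plane of the pane; axes as lip_nose.
- lip: the steel lip of the sash, to be pushed from beneath (underside or round front edge). Origin as pane; the round front edge's axis is 41 mm from it along -x and 11.5 mm along z.
- lip_top: the 3 mm rubber strip on the lip's upper face, 20 mm deep. Pressing it and the lip's underside together is pinching. Origin and axes as pane.
- fan_box: fan switch, a fixed grey steel box 85 by 85 by 55 mm high, on the bench to the left or right of the hood's front. Origin: centre of its underside, z up.
- fan_button (a joint): travel of the round push button (34 mm diameter) in the middle of the fan box's top, in m: 0 released, 0.007 fully down. Moves straight down against a spring, 4.5 N at full travel, and comes back by itself.
- fan_button_top (a point): centre of the button's top face when released; moves with the button. z up.
- oil_can: black oil can with a narrow spout, 56 mm diameter, 135 mm tall, standing on the bench on the other side of the hood from the fan box. Bystander. Origin: centre of its underside.
- mandrel: steel ring mandrel, a slim cone 130 mm tall on a 52 mm round foot, standing before the hood's left part. Bystander. Origin: centre of its underside.
- crucible: white ceramic bowl, 64 mm diameter, 40 mm high, before the hood's right part. Bystander. Origin: centre of its underside.
- charcoal: black soldering block 90 by 60 by 30 mm on the tile inside the hood. Bystander. Origin: centre of its underside.
- hammer: hammer 240 mm long lying on the bench at the left. Bystander. Origin on its axis, near mid length.
- pliers: pliers with red grips, about 150 mm long, lying on the bench at the right. Bystander. Origin: near the middle of the pliers, on the bench.
- flux_jar: jar 54 mm diameter, 60 mm high with a steel cap, on the bench to the left of the hood. Bystander. Origin: centre of its underside.

How it is judged:
On the way, in this order (a step that is already met when the one before it is completed fails the run):
1. the sash is pushed up from beneath its lip (contact force between the fingers and lip above 1 N and distance of lip_nose from where it was at the start of the episode above 0.015 m), for 0.05 s.
2. the lip is level with the pointer and at rest (z of lip_end in the frame of mark_tip between -0.008 and 0.008 m and velocity of joint sash between -0.01 and 0.01 m/s), for 0.3 s.
3. then the fan button is pressed fully down (value of joint fan_button above 0.0055 m), for 0.05 s.
4. and let go (value of joint fan_button below 0.0015 m), for 0.1 s.
At the end, for the whole second after the job is handed in: The lip's end is within 8 mm of the pointer's height along the slope, the sash at rest; the fan button has come back up; the clip is within 5 mm and every loose thing within 20 mm of where it was (all of step 2 and value of joint fan_button below 0.0015 m and distance of mark_tip from where it was at the start of the episode below 0.005 m and distance of each of oil_can, mandrel, crucible, charcoal, hammer, pliers, flux_jar from where it was at the start of the episode below 0.02 m); the robot touches nothing.
It fails at once if the lip is pinched (pressed from above and beneath together) (contact force between the fingers and lip above 2 N and contact force between the fingers and lip_top above 2 N).
It fails at once if the clear pane is pushed on (over 5 N) (contact force between the fingers and pane above 5 N).
It fails at once if the fan button is pressed before the sash is raised to the pointer (value of joint fan_button above 0.0055 m and (z of lip_end in the frame of mark_tip above 0.012 m or z of lip_end in the frame of mark_tip below -0.012 m)).
It fails at once if the height mark is shifted (distance of mark_tip from where it was at the start of the episode above 0.005 m).
It fails at once if a bystander is moved or lifted (distance of any of oil_can, mandrel, crucible, charcoal, hammer, pliers, flux_jar from where it was at the start of the episode above 0.02 m).
It also fails if it takes over 48 s, if anything falls off the work surface, if the arm or the gripper's body presses on something with over 40 N, if the wrist force passes 120 N, or if a joint passes its speed limit or range.

## Working session

There is one attempt and no reset: what is moved stays moved. The work goes in short steps, Python scripts to look and compute and a shell command to move; the robot and the scene stay as the last step left them, time stands still between calls to the robot, and variables do not carry over. Pictures are saved under pics/ and viewed, at most 10 in all, crops included, and the job is handed in when it is done.

```bash
mkdir -p pics; ls; python3 - <<'E'
from workcell import bot
import cv2,pickle
s=bot.state();print(s['t'],s['eef_pos'],s['tcp_rot'],s['grip_width'])
for n in('side','top'):
    c=bot.capture(n);pickle.dump(c,open(n+'.pkl','wb'));cv2.imwrite(f'pics/{n}0.png',c['frame']);print(n,c['K'],c['origin'],c['orientation'])
E
```

```text
pics
0.0 [ 0.23181263 -0.55311682  0.23015971] [[ 9.22285521e-01  3.86508744e-01 -6.38811158e-04]
 [ 3.86509257e-01 -9.22283775e-01  1.79792242e-03]
 [ 1.05747569e-04 -1.90510424e-03 -9.99998180e-01]] 0.08533389987015433
side [[471.41395302   0.         282.0102482 ]
 [  0.         471.41395302 211.07532959]
 [  0.           0.           1.        ]] [ 0.43924483 -1.10382554  1.04380334] [[ 0.9973603  -0.05168506  0.05100088]
 [-0.07230985 -0.6430137   0.76243339]
 [-0.00661215 -0.76410866 -0.64505367]]
top [[383.86593142   0.         281.91803841]
 [  0.         383.86593142 211.26143939]
 [  0.           0.           1.        ]] [0.39213181 0.01448657 1.1771605 ] [[ 0.00997796 -0.99496782  0.09969692]
 [-0.99961026 -0.01252445 -0.02494908]
 [ 0.02607218 -0.09940912 -0.99470502]]
```

View pics/side0.png

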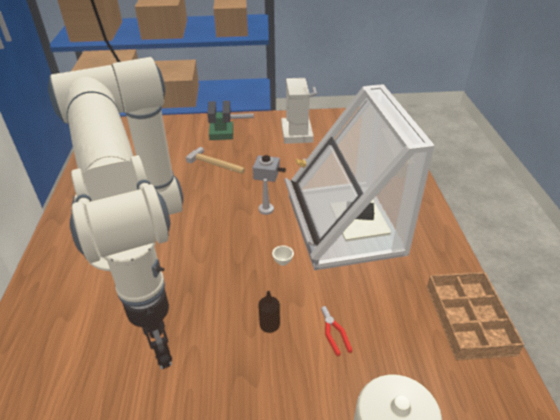

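View pics/top0.png

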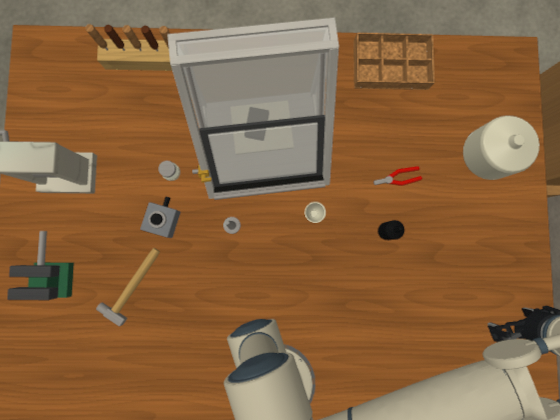

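The top view shows the hood's front edge at about rows 175–195, the brass clip at (203,174), the fan box at (158,218), the mandrel at (231,225) and the crucible at (315,212). Next I'll zoom in on these.

```bash
cat > h.py <<'E'
import numpy as np,pickle,cv2
def cloud(c):
    d=c['depth'];v,u=np.indices(d.shape);K=c['K']
    p=np.stack([(u-K[0,2])/K[0,0]*d,(v-K[1,2])/K[1,1]*d,d],-1)
    return p@np.array(c['orientation']).T+np.array(c['origin'])
def ray(c,u,v):
    r=np.array(c['orientation'])@np.linalg.inv(c['K'])@[u,v,1.];return np.array(c['origin']),r
def tri(c1,p1,c2,p2):
    o1,r1=ray(c1,*p1);o2,r2=ray(c2,*p2)
    s=np.linalg.lstsq(np.c_[r1,-r2],o2-o1,rcond=None)[0]
    a,b=o1+s[0]*r1,o2+s[1]*r2;return (a+b)/2,np.linalg.norm(a-b)
def proj(c,p):
    q=np.array(c['orientation']).T@(np.array(p)-c['origin']);q=c['K']@q;return q[:2]/q[2]
def L(n):return pickle.load(open(n+'.pkl','rb'))
E
python3 - <<'E'
from h import *
t,s=L('top'),L('side')
a=cv2.resize(t['frame'][110:235,130:340],None,fx=3.8,fy=3.8,interpolation=2)
b=cv2.resize(s['frame'][80:280,240:440],None,fx=3,fy=3,interpolation=2)
cv2.imwrite('pics/tc.png',a);cv2.imwrite('pics/sc.png',b)
P=cloud(t);Q=cloud(s)
for n,(u,v) in dict(boxtop=(170,222),button=(156,219),clip=(203,174),lip=(268,183),lipR=(322,180),lipL=(216,190),mand=(231,225),cruc=(315,212),oil=(391,230),flux=(168,170)).items():
    print(n,P[v,u].round(3))
for n,(u,v) in dict(button=(266,159),boxt=(275,170),clip=(302,162),frL=(298,195),lipR=(313,238)).items(): print('s',n,Q[v,u].round(3))
E
```

```text
boxtop [0.469 0.311 0.056]
button [0.476 0.345 0.079]
clip [0.594 0.204 0.146]
lip [0.583 0.028 0.084]
lipR [ 0.593 -0.127  0.089]
lipL [0.56  0.176 0.086]
mand [0.461 0.132 0.08 ]
cruc [ 0.508 -0.116  0.007]
oil [ 0.451 -0.323  0.097]
flux [0.621 0.321 0.064]
s button [0.479 0.335 0.079]
s boxt [0.509 0.294 0.057]
s clip [0.595 0.204 0.148]
s frL [0.573 0.105 0.087]
s lipR [ 0.596 -0.106  0.09 ]
```

View pics/tc.png

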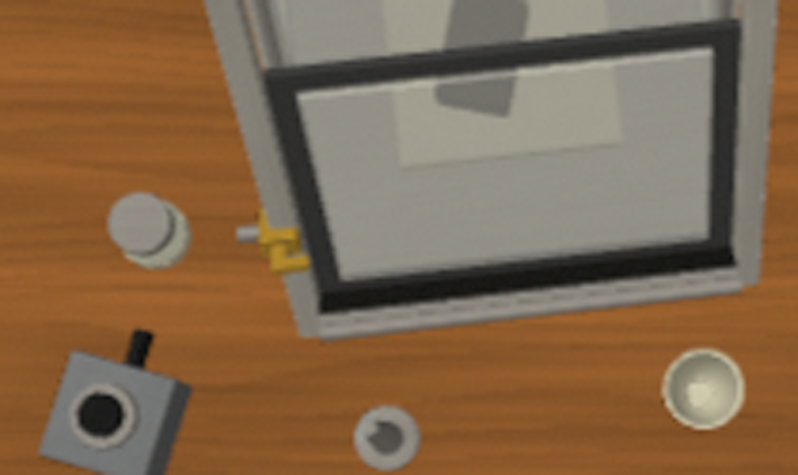

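View pics/sc.png

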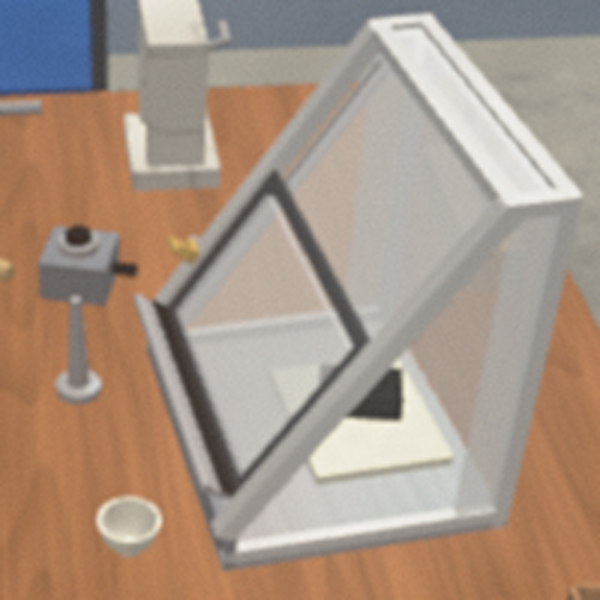

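The crops show the lip as a black strip from about crop (322,297) to (735,255) in the top view. The brass clip's pointer is at about crop (290,262), with the mandrel below left and the crucible below right. Next I'll fit these in slope axes.

```bash
cat >> h.py <<'E'
def axes(yaw):
    a=np.radians(35);Rz=cv2.Rodrigues(np.array([0,0,yaw]))[0]
    return Rz@np.array([[np.cos(a),0,np.sin(a)],[0,1,0],[-np.sin(a),0,np.cos(a)]])
E
python3 - <<'E'
from h import *
t,s=L('top'),L('side')
print('yaw from sill/lip:')
P=cloud(t);hsv=cv2.cvtColor(t['frame'],cv2.COLOR_BGR2HSV)
dk=(t['frame'].max(-1)<45)
m=np.zeros_like(dk);m[170:195,205:330]=1
rows=[]
for u in range(220,322,6):
    vs=[v for v in range(170,198) if dk[v,u]]
    if vs: rows.append(P[vs[-1]-1,u])
rows=np.array(rows);f=np.polyfit(rows[:,1],rows[:,0],1);yaw=-np.arctan(f[0]);print(np.degrees(yaw),rows[[0,8,-1]].round(3))
R=axes(yaw)
for n,c in(('top',t),('side',s)):
    P=cloud(c);F=c['frame'].astype(int);hsv=cv2.cvtColor(c['frame'],cv2.COLOR_BGR2HSV)
    dk=(c['frame'].max(-1)<60)
    box=(P[...,0]>.5)&(P[...,0]<.72)&(P[...,2]>.06)&(P[...,2]<.3)&(P[...,1]<.25)&(P[...,1]>-.2)
    q=P[dk&box]@R;
    h=np.histogram(q[:,0],bins=np.arange(q[:,0].min(),q[:,0].max()+.005,.005));print(n,'x hist',h[0],h[1][[0,-1]].round(3))
    lo=np.percentile(q[:,0],1)
    for k in range(10):
        w=q[(q[:,0]>=lo-.003+k*.006)&(q[:,0]<lo+.003+k*.006)]
        if len(w)>5:print(k,len(w),np.median(w,0).round(4),np.percentile(w[:,1],[1,99]).round(3),np.percentile(w[:,2],[5,95]).round(3))
    br=(hsv[...,1]>150)&(hsv[...,0]>17)&(hsv[...,0]<32)&(hsv[...,2]>120)&box&(P[...,2]>.1)
    for (v,u) in np.argwhere(br):print((u,v),(P[v,u]@R).round(3),P[v,u].round(3))
E
```

```text
yaw from sill/lip:
7.5784789351102 [[ 0.56   0.165  0.088]
 [ 0.58   0.028  0.087]
 [ 0.599 -0.11   0.088]]
top x hist [  88  140  141  196 1239   44] [0.414 0.444]
0 91 [ 0.4175 -0.0569  0.4048] [-0.202  0.103] [0.402 0.407]
1 174 [ 0.4224 -0.0475  0.4043] [-0.203  0.102] [0.402 0.407]
2 157 [ 0.4283 -0.0523  0.4043] [-0.203  0.104] [0.402 0.406]
3 1096 [ 0.4357 -0.0496  0.5265] [-0.205  0.106] [0.403 0.605]
4 330 [ 0.438  -0.0023  0.5471] [-0.207  0.106] [0.404 0.605]
(np.int64(198), np.int64(165)) [0.451 0.136 0.48 ] [0.621 0.22  0.135]
(np.int64(198), np.int64(166)) [0.448 0.136 0.48 ] [0.618 0.22  0.136]
(np.int64(198), np.int64(167)) [0.442 0.136 0.481] [0.615 0.219 0.141]
(np.int64(199), np.int64(167)) [0.445 0.134 0.478] [0.616 0.217 0.136]
(np.int64(198), np.int64(168)) [0.44  0.136 0.48 ] [0.612 0.219 0.141]
(np.int64(199), np.int64(168)) [0.437 0.133 0.481] [0.611 0.216 0.143]
(np.int64(198), np.int64(169)) [0.437 0.136 0.478] [0.609 0.219 0.141]
(np.int64(199), np.int64(169)) [0.435 0.133 0.48 ] [0.608 0.215 0.144]
(np.int64(199), np.int64(170)) [0.43  0.133 0.481] [0.605
[... 6707 characters left out ...]
int64(180)) [0.393 0.109 0.475] [0.575 0.187 0.164]
(np.int64(209), np.int64(180)) [0.394 0.107 0.474] [0.575 0.184 0.162]
(np.int64(210), np.int64(180)) [0.395 0.105 0.472] [0.576 0.182 0.16 ]
(np.int64(202), np.int64(181)) [0.396 0.126 0.471] [0.573 0.203 0.159]
(np.int64(203), np.int64(181)) [0.394 0.123 0.472] [0.573 0.2   0.161]
(np.int64(204), np.int64(181)) [0.393 0.12  0.473] [0.572 0.198 0.162]
(np.int64(205), np.int64(181)) [0.396 0.118 0.47 ] [0.573 0.196 0.158]Traceback (most recent call last):
  File "<stdin>", line 18, in <module>
    return umr_minimum(a, axis, None, out, keepdims, initial, where)
ValueError: zero-size array to reduction operation minimum which has no identity
```

```bash
python3 - <<'E'
from h import *
t,s=L('top'),L('side')
R=axes(np.radians(7))
P=cloud(t)@R
for u in(240,290):
  for v in range(170,200):print(u,v,P[v,u].round(3),cloud(t)[v,u].round(3),t['frame'][v,u])
# yaw check from dark frame side edges & lip edges: sill front line
W=cloud(t)
for v in (184,186,188):pass
q=[];
for u in range(216,326,4):
    for v in range(200,170,-1):
        if W[v,u,2]>.03 : q.append(W[v,u]);break
q=np.array(q);f=np.polyfit(q[:,1],q[:,0],1);print(np.degrees(-np.arctan(f[0])),q.round(3)[::5])
# button / box
B=(W[...,2]>.045)&(W[...,2]<.065)&(abs(W[...,0]-.475)<.08)&(abs(W[...,1]-.335)<.08)
x=W[B][:,:2].astype(np.float32);print('box',cv2.minAreaRect(x),np.median(W[B][:,2]))
B=(W[...,2]>.068)&(abs(W[...,0]-.475)<.03)&(abs(W[...,1]-.34)<.04)
print('btn',W[B].mean(0),np.percentile(W[B],[5,95],axis=0))
E
```

```text
240 170 [0.439 0.031 0.455] [0.612 0.106 0.121] [136 145 148]
240 171 [0.439 0.031 0.451] [0.61  0.106 0.118] [136 145 147]
240 172 [0.437 0.031 0.449] [0.607 0.106 0.117] [135 144 148]
240 173 [0.439 0.032 0.444] [0.605 0.107 0.112] [135 144 147]
240 174 [0.438 0.033 0.44 ] [0.603 0.107 0.109] [136 144 148]
240 175 [0.436 0.033 0.438] [0.6   0.107 0.109] [135 144 148]
240 176 [0.437 0.033 0.434] [0.598 0.107 0.104] [134 144 147]
240 177 [0.438 0.034 0.429] [0.596 0.107 0.1  ] [135 144 147]
240 178 [0.439 0.035 0.424] [0.594 0.108 0.096] [135 144 147]
240 179 [0.439 0.035 0.421] [0.592 0.108 0.093] [132 140 142]
240 180 [0.437 0.035 0.418] [0.589 0.108 0.092] [114 119 122]
240 181 [0.44  0.036 0.412] [0.588 0.109 0.085] [94 98 99]
240 182 [0.438 0.036 0.409] [0.585 0.109 0.084] [49 51 51]
240 183 [0.437 0.037 0.406] [0.582 0.109 0.082] [41 42 42]
240 184 [0.434 0.037 0.405] [0.579 0.109 0.083] [28 30 31]
240 185 [0.433 0.038 0.402] [0.577 0.109 0.081] [23 25 25]
240 186 [0.425 0.037 0.407] [0.572 0.108 0.09 ] [21 21 22]
240 187 [0.423 0.038 0.405] [0.569 0.108 0.089] [20 24 22]
240 1
[... 2461 characters left out ...]
-0.002] [ 44  91 145]
290 196 [ 0.448 -0.107  0.317] [ 0.558 -0.039  0.003] [ 43  89 141]
290 197 [ 0.447 -0.107  0.314] [ 0.555 -0.04   0.001] [ 44  91 147]
290 198 [ 0.444 -0.107  0.312] [ 0.552 -0.04   0.001] [ 45  94 150]
290 199 [ 0.44  -0.106  0.311] [ 0.548 -0.04   0.002] [ 48  96 152]
7.4991508920693635 [[ 0.533  0.174  0.099]
 [ 0.539  0.118  0.096]
 [ 0.548  0.061  0.101]
 [ 0.554  0.005  0.102]
 [ 0.562 -0.052  0.095]
 [ 0.57  -0.109  0.102]]
box ((0.47567784786224365, 0.34786880016326904), (0.08531223982572556, 0.08537206798791885), 73.8299331665039) 0.05495826595402242
btn [0.47517742 0.34677879 0.07552288] [[0.45892562 0.33125131 0.06840648]
 [0.49073497 0.36282119 0.08057576]]
```

```bash
python3 -m pendant '[[[0.012,0.036,0.005],[0,0,-0.088],0],[[0.014,0.038,0.003],[0,0,-0.088],0],[[0.014,0.038,0.003],[0,0,-0.089],0],[[0.014,0.038,0.003],[0,0,0],0],[[0.014,0.038,0.003],[0,0,0],0]]'
python3 -m pendant '[[[0.014,0.038,0.003],[0,0,0],0],[[0.014,0.038,0.003],[0,0,0],0],[[0.014,0.038,0.003],[0,0,0],0],[[0.014,0.038,0.003],[0,0,0],0],[[0.014,0.038,0.003],[0,0,0],0]]'
python3 -m pendant '[[[0.014,0.038,0.003],[0,0,0],0],[[0.014,0.038,0],[0,0,0],0],[[0.014,0.038,0],[0,0,0],0],[[0.014,0.038,0],[0,0,0],0],[[0.014,0.038,0],[0,0,0],0]]'
```

```text
t: 0.52
eef_pos: [0.3, -0.3636, 0.2477]
tcp_rot: [[0.991, 0.13, -0.0], [0.13, -0.991, 0.001], [-0.0, -0.001, -1.0]]
wrist_force: [0.8, 0.4, -0.7]
grip_width: 0.0253
grip_force: 0.0
t: 0.93
eef_pos: [0.3699, -0.1735, 0.2631]
tcp_rot: [[0.991, 0.131, -0.0], [0.131, -0.991, 0.0], [-0.0, -0.0, -1.0]]
wrist_force: [0.8, 0.0, -0.6]
grip_width: -0.0001
grip_force: 0.0
t: 1.35
eef_pos: [0.4399, 0.0167, 0.2661]
tcp_rot: [[0.991, 0.132, 0.0], [0.132, -0.991, -0.0], [0.0, 0.0, -1.0]]
wrist_force: [0.4, 0.4, -0.0]
grip_width: 0.0002
grip_force: 0.0
```

```bash
python3 -m pendant '[[[0,0,0],[0.0147,-0.111,0],0],[[0,0,0],[0.0147,-0.111,0],0],[[0,0,0],[0.0147,-0.111,0],0],[[0,0,0],[0.0147,-0.111,0],0]]'
python3 -m pendant '[[[0,0,0],[0.0147,-0.111,0],0],[[0,0,0],[0.0147,-0.111,0],0],[[0,0,0],[0.0147,-0.111,0],0],[[0,0,0],[0,0,0],0]]'; python3 - <<'E'
from workcell import bot
print(bot.state()['q'])
E
```

```text
t: 1.68
eef_pos: [0.4404, 0.0154, 0.2663]
tcp_rot: [[0.891, 0.133, 0.433], [0.12, -0.991, 0.058], [0.437, 0.0, -0.9]]
wrist_force: [-1.0, -1.0, 0.6]
grip_width: -0.0001
grip_force: 0.0
t: 2.02
eef_pos: [0.4986, 0.0099, 0.2775]
tcp_rot: [[0.735, 0.137, 0.664], [0.096, -0.99, 0.099], [0.671, -0.009, -0.741]]
wrist_force: [-1.2, 0.1, -0.3]
grip_width: 0.0002
grip_force: 0.0
[-0.21154862 -0.85426629  2.02533436  0.24925729  1.2758657   1.2389795 ]
```

```bash
python3 -m pendant '[[[0,0,-0.03],[0,0,0],0],[[0,0,-0.04],[0,0,0],0],[[0,0,-0.04],[0,0,0],0],[[0,0,0],[0,0,0],0]]'; python3 - <<'E'
from workcell import bot
print(bot.state()['q'])
E
```

```text
t: 2.35
eef_pos: [0.5049, 0.0105, 0.1557]
tcp_rot: [[0.756, 0.141, 0.639], [0.097, -0.99, 0.103], [0.647, -0.016, -0.762]]
wrist_force: [-1.7, -0.1, -3.3]
grip_width: 0.0001
grip_force: 0.0
[-0.20366611 -0.85261703  2.22864662  0.26009619  1.1082666   1.19482648]
```

```bash
python3 -m pendant '[[[0.01,0.002,-0.035],[0,0,0],0],[[0.01,0.002,-0.038],[0,0,0],0],[[0,0,0],[0,0,0],0]]'; python3 - <<'E'
from workcell import bot
print(bot.state()['q'])
E
```

```text
t: 2.6
eef_pos: [0.5274, 0.0145, 0.0919]
tcp_rot: [[0.748, 0.141, 0.648], [0.099, -0.99, 0.102], [0.656, -0.012, -0.755]]
wrist_force: [-1.1, -0.1, -2.4]
grip_width: -0.0005
grip_force: 0.0
[-0.17668018 -0.75730985  2.29612483  0.27004952  0.93259007  1.17114059]
```

```bash
python3 -m pendant '[[[0.004,0,-0.02],[0,0,0],0],[[0.016,0,-0.006],[0,0,0],0],[[0,0,0],[0,0,0],0]]'; python3 - <<'E'
from workcell import bot
import cv2
from h import *
s=bot.state();print(s['q'],s['wrist_force'])
c=bot.capture('side');cv2.imwrite('pics/s1.png',cv2.resize(c['frame'][60:320,130:430],None,fx=2.3,fy=2.3,interpolation=2))
E
```

```text
t: 2.85
eef_pos: [0.5511, 0.0137, 0.0746]
tcp_rot: [[0.741, 0.141, 0.657], [0.099, -0.99, 0.101], [0.664, -0.01, -0.747]]
wrist_force: [-0.2, 0.4, -0.4]
grip_width: 0.0001
grip_force: 0.0
[-0.16651624 -0.65514133  2.27353946  0.28255826  0.84225587  1.15290755] [-0.19639644  0.38418228 -0.44260075]
```

View pics/s1.png

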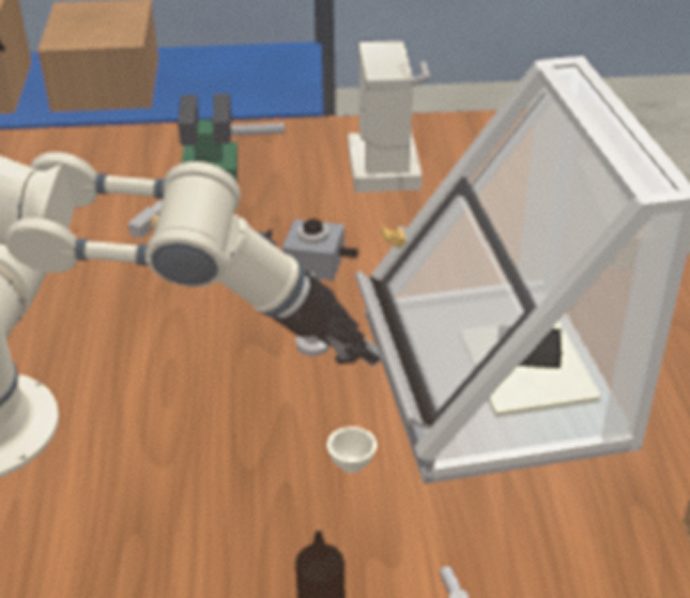

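The fingertips at crop (375,355) are just in front of and beneath the lip, clear of the mandrel and crucible. I'll push part of the way up the slope, then measure.

```bash
python3 -m pendant '[[[0.004,0,-0.0045],[0,0,0],0],[[0.003,0.0004,0.004],[0,0,0],0],[[0.005,0.0007,0.0072],[0,0,0],0],[[0.006,0.0008,0.0086],[0,0,0],0],[[0.006,0.0008,0.0086],[0,0,0],0]]'
python3 -m pendant '[[[0.006,0.0008,0.0086],[0,0,0],0],[[0.006,0.0008,0.0086],[0,0,0],0],[[0.004,0.0005,0.0057],[0,0,0],0],[[0,0,0],[0,0,0],0]]'
cat > m.py <<'E'
from workcell import bot
from h import *
import sys
s=bot.state();print(s['q'].round(3) if hasattr(s['q'],'round') else s['q'],s['wrist_force'])
R=axes(np.radians(7.5))
c=bot.capture('top');d=bot.capture('side')
pickle.dump(c,open('t2.pkl','wb'));pickle.dump(d,open('s2.pkl','wb'))
def lipz(c):
    P=cloud(c)@R;F=c['frame'].astype(int)
    m=(F.max(-1)<45)&(P[...,0]>.405)&(P[...,0]<.434)&(P[...,1]>-.2)&(P[...,1]<.11)&(P[...,2]>.39)&(P[...,2]<.52)
    q=P[m];g=(abs(P[...,0]-.3965)<.004)&(P[...,2]>.39)&(P[...,2]<.52)&(P[...,1]<.09)&(P[...,1]>.03)&(F.max(-1)>80)
    return m.sum(),np.median(q,0),g.sum(),np.median(P[g],0) if g.any() else 0
for k in(L('top'),c):print(lipz(k))
cv2.imwrite(sys.argv[1],np.hstack([cv2.resize(c['frame'][130:210,170:270],None,fx=4,fy=4,interpolation=2),cv2.resize(d['frame'][110:190,260:360],None,fx=4,fy=4,interpolation=2)]))
E
python3 m.py pics/m1.png
```

```text
t: 3.32
eef_pos: [0.5729, 0.0161, 0.0966]
tcp_rot: [[0.743, 0.14, 0.654], [0.099, -0.99, 0.1], [0.662, -0.009, -0.75]]
wrist_force: [-6.1, -2.6, -2.7]
grip_width: 0.0001
grip_force: 3.0
t: 3.65
eef_pos: [0.5907, 0.0185, 0.1222]
tcp_rot: [[0.739, 0.14, 0.659], [0.099, -0.99, 0.1], [0.666, -0.009, -0.746]]
wrist_force: [0.6, 0.4, -0.5]
grip_width: 0.0003
grip_force: 0.0
[-0.135 -0.544  2.12   0.248  0.873  1.207] [ 0.5513985   0.38136573 -0.51234082]
(np.int64(454), array([ 0.42495308, -0.04778046,  0.4044183 ]), np.int64(73), array([0.39597674, 0.05982342, 0.40144304]))
(np.int64(496), array([ 0.42535335, -0.04431785,  0.46342832]), np.int64(87), array([0.39620203, 0.06131907, 0.4600247 ]))
```

View pics/m1.png

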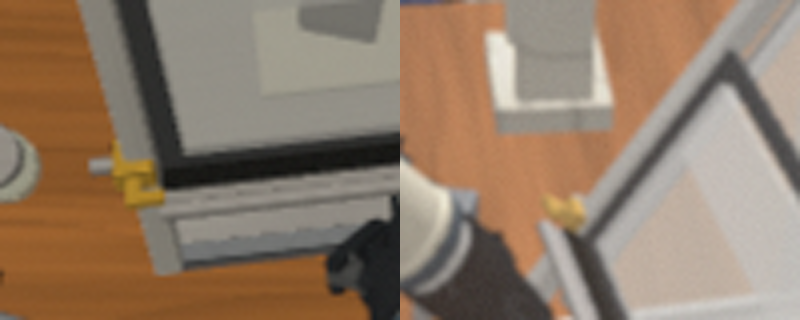

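The left half shows the lip's front edge just below the brass pointer at crop (145,197). By depth the sash has risen 59 mm, which leaves about 15 mm.

```bash
python3 -m pendant '[[[0.003,0.0004,0.0043],[0,0,0],0],[[0.003,0.0004,0.0043],[0,0,0],0],[[0.002,0.0003,0.0029],[0,0,0],0],[[0,0,0],[0,0,0],0],[[0,0,0],[0,0,0],0]]'
cat >> m.py <<'E'
for k in (L('top'),c):
    P=cloud(k)@R;h=cv2.cvtColor(k['frame'],cv2.COLOR_BGR2HSV)
    b=(h[...,1]>150)&(h[...,0]>17)&(h[...,0]<32)&(h[...,2]>120)&(P[...,0]>.385)&(P[...,0]<.41)&(P[...,1]>.09)&(P[...,1]<.14)&(P[...,2]>.44)&(P[...,2]<.5)
    print('ptr',b.sum(),np.median(P[b],0),np.percentile(P[b],[3,97],axis=0).round(4))
    g=(P[...,0]>.385)&(P[...,0]<.41)&(P[...,1]<.1)&(P[...,1]>.05)&(P[...,2]>.39)&(P[...,2]<.5)
    print('nose',g.sum(),np.median(P[g],0),np.percentile(P[g],[3,97],axis=0).round(4))
E
python3 m.py pics/m2.png
```

```text
t: 4.17
eef_pos: [0.5978, 0.0196, 0.1314]
tcp_rot: [[0.741, 0.14, 0.657], [0.099, -0.99, 0.1], [0.664, -0.01, -0.747]]
wrist_force: [-2.6, 0.1, 0.3]
grip_width: 0.0002
grip_force: 1.1
[-0.13  -0.524  2.089  0.241  0.884  1.218] [-2.58705792  0.1459328   0.26901711]
(np.int64(454), array([ 0.42495308, -0.04778046,  0.4044183 ]), np.int64(73), array([0.39597674, 0.05982342, 0.40144304]))
(np.int64(505), array([ 0.4251881 , -0.05011008,  0.4750958 ]), np.int64(86), array([0.39615781, 0.06037749, 0.47189055]))
ptr 39 [0.39837677 0.12083968 0.47382968] [[0.3929 0.1052 0.4713]
 [0.4088 0.1292 0.4758]]
nose 99 [0.39820121 0.07457966 0.40090017] [[0.3935 0.0514 0.396 ]
 [0.4097 0.0991 0.4051]]
ptr 30 [0.3991084  0.12097782 0.47368262] [[0.3935 0.1104 0.4718]
 [0.4073 0.1292 0.4762]]
nose 106 [0.39753687 0.07559802 0.47253555] [[0.3927 0.0519 0.4659]
 [0.4096 0.0982 0.4762]]
```

View pics/m2.png

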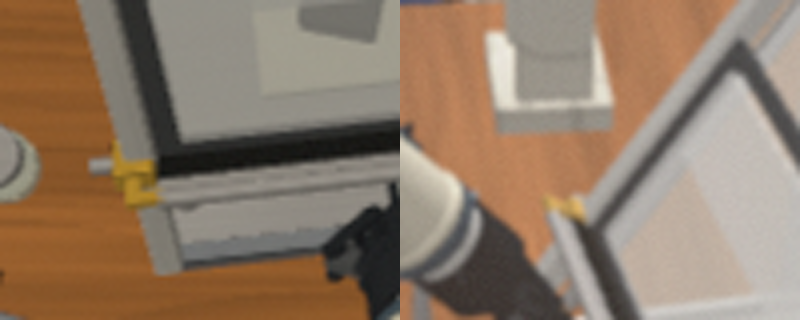

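The lip's edge is now nearly in line with the pointer, about 2–3 mm low. One small nudge, then I'll back out.

```bash
python3 -m pendant '[[[0.0015,0.0002,0.002],[0,0,0],0],[[0,0,0],[0,0,0],0],[[0,0,0],[0,0,0],0],[[0,0,0],[0,0,0],0],[[0,0,0],[0,0,0],0]]'
python3 -m pendant '[[[-0.006,-0.0008,-0.006],[0,0,0],0],[[-0.02,-0.003,-0.008],[0,0,0],0],[[-0.035,-0.004,0],[0,0,0],0],[[-0.02,-0.002,0.03],[0,0,0],0],[[0,0,0],[0,0,0],0]]'
python3 m.py pics/m3.png
```

```text
t: 4.68
eef_pos: [0.599, 0.0198, 0.1329]
tcp_rot: [[0.741, 0.14, 0.656], [0.099, -0.99, 0.1], [0.664, -0.01, -0.748]]
wrist_force: [-4.7, 0.0, -0.8]
grip_width: 0.0002
grip_force: 2.1
t: 5.1
eef_pos: [0.5174, 0.0096, 0.1535]
tcp_rot: [[0.736, 0.139, 0.662], [0.098, -0.99, 0.099], [0.67, -0.008, -0.743]]
wrist_force: [1.5, 0.3, 3.5]
grip_width: -0.0
grip_force: 0.0
[-0.199 -0.835  2.235  0.265  1.053  1.186] [1.45168455 0.28559267 3.49310367]
(np.int64(454), array([ 0.42495308, -0.04778046,  0.4044183 ]), np.int64(73), array([0.39597674, 0.05982342, 0.40144304]))
(np.int64(497), array([ 0.42551438, -0.04771152,  0.47710349]), np.int64(86), array([0.3961257 , 0.05845907, 0.47376144]))
ptr 39 [0.39837677 0.12083968 0.47382968] [[0.3929 0.1052 0.4713]
 [0.4088 0.1292 0.4758]]
nose 99 [0.39820121 0.07457966 0.40090017] [[0.3935 0.0514 0.396 ]
 [0.4097 0.0991 0.4051]]
ptr 34 [0.40058988 0.12123605 0.47405109] [[0.3938 0.1106 0.4711]
 [0.4093 0.1291 0.476 ]]
nose 106 [0.3974552  0.07577536 0.47434445] [[0.3935 0.0516 0.4675]
 [0.4092 0.0991 0.4778]]
```

```bash
python3 -m pendant '[[[0,0,0.015],[-0.0137,0.1038,0],0],[[-0.008,0,0.015],[-0.0137,0.1038,0],0],[[-0.01,0,0.015],[-0.0137,0.1038,0],0],[[-0.01,0,0.015],[-0.0137,0.1038,0],0],[[-0.01,0,0.015],[-0.0137,0.1038,0],0]]'
python3 -m pendant '[[[-0.01,0,0.015],[-0.0137,0.1038,0],0],[[-0.01,0,0.015],[-0.0137,0.1038,0],0],[[0,0,0],[0,0,0],0]]'
```

```text
t: 5.62
eef_pos: [0.4808, 0.0101, 0.2251]
tcp_rot: [[0.972, 0.134, 0.195], [0.129, -0.991, 0.039], [0.198, -0.013, -0.98]]
wrist_force: [0.3, 0.4, -0.6]
grip_width: 0.0
grip_force: 0.0
t: 5.87
eef_pos: [0.4626, 0.0104, 0.2549]
tcp_rot: [[0.991, 0.133, -0.012], [0.133, -0.991, 0.012], [-0.01, -0.014, -1.0]]
wrist_force: [1.4, 0.1, -0.3]
grip_width: 0.0001
grip_force: 0.0
```

```bash
python3 -m pendant '[[[0.0014,0.0374,0],[0,0,0],0],[[0.0014,0.0374,0],[0,0,0],0],[[0.0014,0.0374,0],[0,0,0],0],[[0.0014,0.0374,0],[0,0,0],0],[[0.0014,0.0374,0],[0,0,0],0]]'
python3 -m pendant '[[[0.0014,0.0374,0],[0,0,0],0],[[0.0014,0.0374,0],[0,0,0],0],[[0.0014,0.0374,0],[0,0,0],0],[[0.0014,0.0374,0],[0,0,0],0],[[0,0,-0.03],[0,0,0],0]]'
python3 -m pendant '[[[0,0,-0.04],[0,0,0],0],[[0,0,-0.04],[0,0,0],0],[[0,0,-0.035],[0,0,0],0],[[0,0,-0.015],[0,0,0],0],[[0,0,0],[0,0,0],0]]'
python3 - <<'E'
from h import *
c=L('t2');W=cloud(c);t=L('top');W=cloud(t)
d=np.hypot(W[...,0]-.4755,W[...,1]-.347)<.009
print(np.median(W[d],0),W[d][:,2].round(3))
c=L('side');W=cloud(c);d=(np.hypot(W[...,0]-.4755,W[...,1]-.347)<.012)&(W[...,2]>.07);print(np.median(W[d],0),d.sum())
E
```

```text
t: 6.28
eef_pos: [0.4677, 0.1991, 0.2527]
tcp_rot: [[0.991, 0.132, -0.006], [0.132, -0.991, 0.014], [-0.004, -0.014, -1.0]]
wrist_force: [-0.1, 0.2, -0.7]
grip_width: -0.0001
grip_force: 0.0
t: 6.7
eef_pos: [0.4741, 0.3541, 0.2277]
tcp_rot: [[0.99, 0.138, 0.0], [0.138, -0.99, 0.022], [0.003, -0.022, -1.0]]
wrist_force: [0.6, 0.5, 1.5]
grip_width: -0.0003
grip_force: 0.0
t: 7.12
eef_pos: [0.4703, 0.3451, 0.0866]
tcp_rot: [[0.991, 0.132, -0.016], [0.132, -0.991, 0.008], [-0.014, -0.01, -1.0]]
wrist_force: [0.2, -0.6, -0.2]
grip_width: -0.0001
grip_force: 0.0
[0.47560273 0.34788294 0.07856701] [0.08  0.077 0.077 0.08  0.078 0.076 0.079 0.079 0.079 0.081 0.075 0.08
 0.077 0.079 0.078 0.079 0.077 0.079 0.078 0.08  0.079 0.075 0.078 0.078
 0.08  0.078 0.079 0.077 0.077 0.079]
[0.47564924 0.34804419 0.07816107] 20
```

Top of the button is at about z = 0.0785, so I'll press to about 0.071 and watch the force.

```bash
python3 -m pendant '[[[0.005,0.0025,-0.006],[0,0,0],0],[[0,0,-0.005],[0,0,0],0],[[0,0,-0.0035],[0,0,0],0],[[0,0,0],[0,0,0],0]]'
```

```text
t: 7.45
eef_pos: [0.4784, 0.3494, 0.0803]
tcp_rot: [[0.991, 0.132, -0.007], [0.132, -0.991, 0.013], [-0.005, -0.014, -1.0]]
wrist_force: [-0.8, 0.1, 0.1]
grip_width: -0.0003
grip_force: 0.0
```

```bash
python3 -m pendant '[[[0,0,-0.004],[0,0,0],0],[[0,0,-0.003],[0,0,0],0],[[0,0,0],[0,0,0],0]]';python3 - <<'E'
from workcell import bot
s=bot.state();print(s['q'],s['qvel'])
E
```

```text
t: 7.7
eef_pos: [0.4786, 0.3495, 0.0734]
tcp_rot: [[0.991, 0.132, -0.006], [0.132, -0.991, 0.014], [-0.004, -0.014, -1.0]]
wrist_force: [2.4, 0.5, 3.1]
grip_width: 0.0
grip_force: 1.6
[0.56485624 0.09472612 1.50694772 0.01472406 1.53741574 2.00314823] [ 0.00015461 -0.00471025 -0.00853814  0.00067284  0.0090292   0.00090718]
```

```bash
python3 -m pendant '[[[0,0,-0.003],[0,0,0],0],[[0,0,0],[0,0,0],0],[[0,0,0],[0,0,0],0]]'
```

```text
t: 7.95
eef_pos: [0.4786, 0.3495, 0.0711]
tcp_rot: [[0.991, 0.132, -0.006], [0.132, -0.991, 0.014], [-0.004, -0.014, -1.0]]
wrist_force: [1.7, 0.4, 6.2]
grip_width: -0.0002
grip_force: 2.8
```

```bash
python3 -m pendant '[[[0,0,-0.002],[0,0,0],0],[[0,0,0],[0,0,0],0],[[0,0,0],[0,0,0],0]]'
```

```text
t: 8.2
eef_pos: [0.4787, 0.3495, 0.0709]
tcp_rot: [[0.991, 0.132, -0.005], [0.132, -0.991, 0.014], [-0.003, -0.015, -1.0]]
wrist_force: [-2.4, -1.0, 13.0]
grip_width: 0.0002
grip_force: 6.4
```

The force has jumped to 13 N with almost no further travel, so the button is fully down. I'll release it and check.

```bash
python3 -m pendant '[[[0,0,0.01],[0,0,0],0],[[0,0,0.03],[0,0,0],0],[[0,0,0.04],[0,0,0],0],[[0,0,0.04],[0,0,0],0],[[0,0,0],[0,0,0],0]]'
python3 -m pendant '[[[-0.02,0,0.03],[0,0,0],0],[[-0.03,0,0],[0,0,0],0],[[-0.03,0,0],[0,0,0],0],[[-0.03,0,0],[0,0,0],0],[[0,0,0],[0,0,0],0]]'
python3 m.py pics/m4.png; python3 - <<'E'
from h import *
a,b=L('side'),L('s2');W=cloud(b);d=(np.hypot(W[...,0]-.4755,W[...,1]-.347)<.012)&(W[...,2]>.06);print(np.median(W[d],0),d.sum())
cv2.imwrite('pics/f.png',L('t2')['frame'])
E
```

```text
t: 8.62
eef_pos: [0.4799, 0.3505, 0.1978]
tcp_rot: [[0.991, 0.132, 0.003], [0.132, -0.991, 0.02], [0.006, -0.019, -1.0]]
wrist_force: [1.2, 0.2, 1.7]
grip_width: -0.0
grip_force: 0.0
t: 9.03
eef_pos: [0.3639, 0.3493, 0.2181]
tcp_rot: [[0.991, 0.134, -0.01], [0.134, -0.991, 0.013], [-0.008, -0.014, -1.0]]
wrist_force: [0.2, -0.1, 0.6]
grip_width: 0.0001
grip_force: 0.0
[ 0.686 -0.17   1.509  0.017  1.802  2.126] [ 0.2453282  -0.148909    0.60224916]
(np.int64(454), array([ 0.42495308, -0.04778046,  0.4044183 ]), np.int64(73), array([0.39597674, 0.05982342, 0.40144304]))
(np.int64(506), array([ 0.4254182 , -0.04789908,  0.47714143]), np.int64(84), array([0.39603666, 0.06003715, 0.47345422]))
ptr 39 [0.39837677 0.12083968 0.47382968] [[0.3929 0.1052 0.4713]
 [0.4088 0.1292 0.4758]]
nose 99 [0.39820121 0.07457966 0.40090017] [[0.3935 0.0514 0.396 ]
 [0.4097 0.0991 0.4051]]
ptr 32 [0.39864291 0.12140332 0.47408253] [[0.3938 0.1105 0.4704]
 [0.4086 0.1292 0.4758]]
nose 110 [0.3981774  0.07555731 0.47403988] [[0.3932 0.0516 0.4662]
 [0.4095 0.0995 0.4774]]
[0.47517566 0.34653238 0.07736123] 22
```

View pics/f.png

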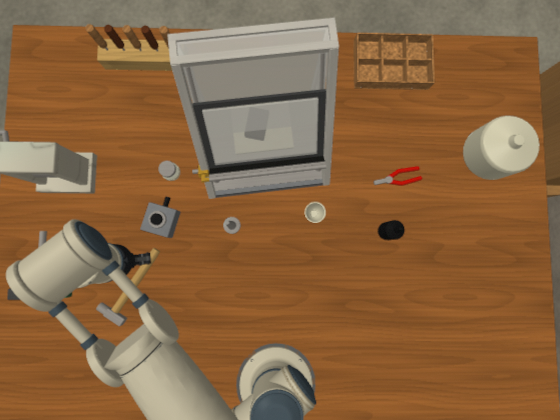

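The lip's front edge (row ~170 at its left end) is level with the clip's pointer at (204,174). The button at (156,219) is back up, the bystanders haven't moved, and the arm is clear of everything.

```bash
python3 -c "
from workcell import bot
print(bot.close_job())"
```

```text
the job is handed in; nothing more can be done
None
```

I pushed the sash up from beneath its lip to within about 2 mm of the pointer by camera, then pressed the fan button fully down and released it; nothing else on the bench appears to have moved, and the job is handed in (no verdict was returned).

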